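# Pull the filter cassette of the bench dust box

### The arm

A 6-joint arm with a two-finger parallel gripper is mounted at the origin on the work surface. World frame = base frame: x ahead of the robot, y to its left, z up, the work surface at z = 0. Lengths are in m, angles in rad, forces in N, time in s.
With the tool pointing down it reaches from about 0.225 to 0.875 m from the base axis. Payload 3.4 kg.
Tool frame: the origin (TCP) lies on the centre line of the jaws, within the pads' length; the fingertips stand 11 mm ahead of it and the grasp point (between the pads) lies 8 mm behind it; z points along the fingers, y is the line along which they close (so a half turn about z gives the same grasp; the last joint's range is limited). The gripper opens to 85 mm and grips with 20 to 120 N. Pads are 22 mm wide; open, the fingers measure 114 mm over their backs; the gripper's body (76 mm by 85 mm) begins 54 mm behind the grasp point. The pads swing forward as they close: fully open they stand 13 mm farther back than shut.
Start: joints at [1.005, 0.276, 1.505, -0, 1.361, -0.121], TCP at [0.247, 0.519, 0.242] pointing down, gripper open.
Joint ranges: [-2.89, 2.89], [-0.75, 2.08], [0.22, 2.7], [-1.18, 4.32], [0.11, 2.71], [-2.7, 2.7]. Speed limits (rad/s): [2.57, 2.57, 3.14, 3.14, 3.14, 3.14].

### API

Orientations are given as a unit quaternion [w, x, y, z].
In Python, from rig import manip, eyes, job gives the robot as it stands.
- The arm moves only by the tool drive_tool, never from a script. Its argument "rows" is a list of rows, each a list of 3 entries, a list of its own where there are three numbers: the turn, a rotation vector about the world's x, y, z in rad, then the shift along the world's x, y, z in cm, then the finger opening in cm, from 0 to 8.54. A call has 1 to 8 rows; each row shifts and turns the commanded pose from where the row before left it; what a row does not reach is not made up. A row lasts 1/8 s, in which the tool goes at most 62.5 mm and 10.7 degrees, less where a joint would pass 70% of its speed; a pose out of reach is approached as far as the arm can. A call is refused whole if a number of a shift passes 6.25 or a number of a turn 0.188, either way. A call with a gripper value outside its range is refused whole. The fingers move at their own pace and stop on an object; "force" is the grip in N (left out, the last holds). Time passes only in rows, so rows that do not move let the fingers close. It gives the time, the measured TCP pose, the force, the opening and the grip force at its end, in the units of the state.
- manip.get_state(): the state, without advancing time (a new reading comes with each control period).
- eyes.get_image(name): name is "side" or "top" or "wrist"; returns the picture (400x640x3 uint8, red, green, blue); there is no depth.
- eyes.get_calibration(name): a dict with "camera_matrix" (3x3 intrinsics, pixels), "k1" (the pictures are not rectified: a ray, as slopes to the right and down, at radius r is drawn at 1 + k1 r^2 times it, then the intrinsics apply), "view" (4x4, takes a point from world to camera coordinates). Camera axes: x right, y up, looking along -z (the intrinsics and any distortion apply to the point x, -y, -z); pixel columns grow to the right and rows downward; lengths in m; the calibration is good to about 2 mm. A picture is of the moment at which its call begins: read the wrist's pose just before it. get_calibration takes no time and is no camera call; for the wrist camera it gives the pose at the moment of the call.
- job.sign_off(): hands the job in; it is judged then, once.
The state is a dict: "clock": time; "qpos": joint angles; "qd": joint speeds; "effort": joint torques, N m; "position": TCP position; "ee_rot": TCP orientation; "contact_force": force on the tool from outside, world axes, zero at the start; "moment": the same for the moment, N m; "width": finger opening in m; "gripper_force": force on a finger pad.
Only numpy, scipy, OpenCV 4.12 (cv2) and the standard library are available. Lean on these libraries where they do the work, as an engineer would, in place of code of your own. Each camera call takes 0.05 s, during which the arm holds its last target. There are 200 camera calls.

### The job

Push the black grille cover of the green dust box away from the filter by its blue tab until it clicks into its catch at the end of the slide. Then pinch the filter cassette's two orange side catches together and lift the cassette out, and finish while still holding it by the pinched catches, upright and still, its underside at least 4 cm above the top of the dust box. Leave the cover open and do not disturb the jar, the little plane and the wood blank.

Things in the scene. Friction and masses are not known exactly. Their poses are not given: they have to be found in the camera images.
- dust_box: Green box fixed on the bench. Origin on the bench; x along the cover's slide (opens to +x), z up. Spans x -120 to 110, y -108 to 108 mm; deck at z 100, side rails to 110 mm. A well open at the top, centred at x -60, y 0, 90 (x) x 170 (y) mm, goes down to a floor at z 61 mm; in its middle is the cassette's slot, 83 x 63 mm, whose +y and -y lips hook the catches.
- cover (a joint): Slide of the black grille cover (plate 100 (x) x 180 (y) mm, z 101 to 106 mm), m: 0 = over the well, grows to the box's +x, stop at 0.095. Starts at 0 to 0.025. Friction about 1 N; from 0.081 a brass spring roller adds 4 to 7 N, is passed at 0.088, then draws the cover to the stop and keeps it there (clicked in: above 0.090).
- cover_tab (a point): Middle of the top edge of the blue push tab on the middle of the cover: 12 (x) x 50 (y) mm, standing from z 106 to 130 mm above the bench (this point at 130). In the dust box's frame it lies at x = -60 mm + joint cover, y = 0. Axes as the box's.
- cassette: White loose filter cassette, 160 to 350 g; origin at the centre of its underside. Block 80 (x) x 60 (y) x 35 mm, post 20 x 26 mm up to 82 mm. Starts in the slot at the box's x -60, y 0, z 10 mm, axes as the box's (play 1.5 mm). Orange catches beside the post at +y and -y: plates 24 mm wide (x), outer faces 56 mm apart, tops 80 mm above the underside; the upper 28 mm stand above the well floor.
- catch_left (a joint): Orange catch on the cassette's +y side, m: 0 = sprung out, hooked under the slot's lip; grows as it is pressed in towards the post, stop at 0.007; surely unhooked from 0.0055. Spring 2.5 N at 0, 6 N at the stop. With both pressed home the outer faces are 42 mm apart.
- catch_right (a joint): The orange catch on the cassette's -y side, the same.
- jar: Bystander: amber glass jar with metal cap, 60 mm across, 75 mm tall, standing beside the dust box; origin at the centre of its underside.
- plane: Bystander: small brass finger plane, 75 x 26 x 32 mm, beside the dust box; origin at the centre of its underside.
- blank: Bystander: pale wood blank, 70 x 45 x 30 mm, beside the dust box; origin at the centre of its underside.
Not all that is in view belongs to the job. What is shaped like the cassette but turquoise is not meant.

How it is judged:
By the outcome, as a careful person would: the job done as asked, in the order asked, and still so for the second after the job is handed in, while the arm keeps its last pose, push and grip.
It also fails if it takes over 45 s, if anything falls off the work surface, if the arm or the gripper's body presses on something with over 40 N, if the wrist force passes 120 N, or if a joint passes its speed limit or range.

## Working session

There is one attempt and no reset: what is moved stays moved. The work goes in short steps, Python scripts to look and compute and a tool call to move; the robot and the scene stay as the last step left them, time stands still between calls to the robot, and variables do not carry over. Pictures are saved under pics/ and viewed, at most 10 in all, crops included, and the job is handed in when it is done.

Besides the shell and the picture viewer there is one more tool, called in YAML: its name, and indented under it one key for each argument. drive_tool: Moves the arm, as the interface text tells. Its arguments: {"type":"object","properties":{"rows":{"type":"array"},"force":{"type":"number"}},"required":["rows"]}

```bash
mkdir -p pics; cat > h.py <<'E'
import numpy as np, cv2
from rig import manip, eyes, job
def grab(n,f=None):
    c=eyes.get_calibration(n); im=eyes.get_image(n)
    if f: cv2.imwrite('pics/'+f,im[:,:,::-1])
    return im,c
def ray(c,u,v):
    K=np.array(c['camera_matrix']); V=np.array(c['view'])
    d=cv2.undistortPoints(np.array([[[u,v]]],float),K,np.array([c['k1'],0,0,0.]),None,None,None,(3,100,1e-12))[0,0] if 0 else None
    x=(u-K[0,2])/K[0,0]; y=(v-K[1,2])/K[1,1]; a,b=x,y
    for _ in range(30):
        s=1+c['k1']*(a*a+b*b); a,b=x/s,y/s
    R=V[:3,:3]; return -R.T@V[:3,3], R.T@np.array([a,-b,-1])
def onz(c,u,v,z):
    o,d=ray(c,u,v); return o+d*(z-o[2])/d[2]
E
python3 - <<'E'
from h import *
for n in('top','side'):
    im,c=grab(n,n+'0.png'); V=np.array(c['view']); print(n,-V[:3,:3].T@V[:3,3],V[2,:3],c['k1'])
s=manip.get_state(); print({k:np.round(s[k],3) for k in s})
E
```

```text
top [0.50393531 0.06186226 0.88037073] [-0.08717229  0.04112935  0.99534384] -0.011832514263820853
side [0.37289276 0.52271763 0.73798335] [-0.24193127  0.58040446  0.77756024] -0.06670141633109829
{'clock': np.float64(0.1), 'qpos': array([ 1.005,  0.277,  1.506, -0.   ,  1.361, -0.121]), 'qd': array([ 0.   , -0.001, -0.002, -0.001, -0.001,  0.   ]), 'effort': array([ 2.000e-03, -4.177e+01, -2.464e+01, -0.000e+00,  6.000e-03,
        0.000e+00]), 'position': array([0.247, 0.519, 0.242]), 'ee_rot': array([-0.   ,  0.221,  0.975, -0.001]), 'contact_force': array([-0.15 ,  0.474,  0.287]), 'moment': array([-0.044, -0.049,  0.002]), 'gripper_force': np.float64(0.0), 'width': np.float64(0.085)}
```

View pics/top0.png

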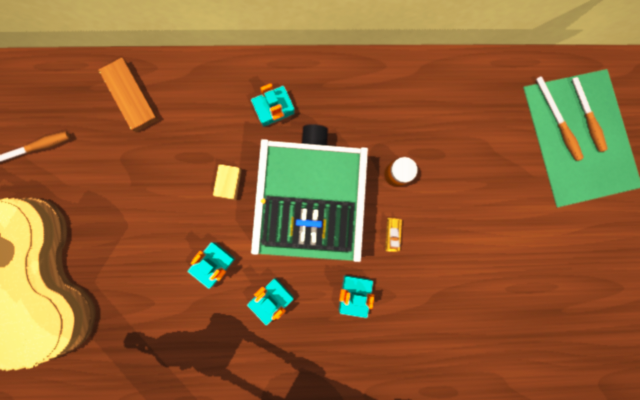

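View pics/side0.png

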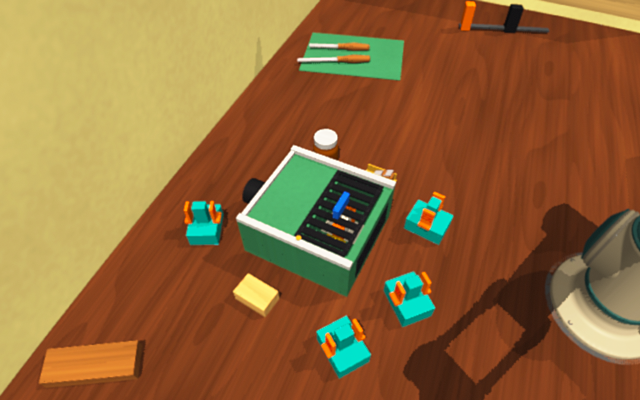

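The top view shows the box, with white rails spanning roughly x 253–367 and y 140–260. The cover is at the lower end with its blue tab at (309,223), so it opens upward in the image. The jar is at (403,170), the plane at (394,235) and the blank at (227,182). I'll measure these now.

```bash
python3 - <<'E'
from h import *
P={}
for n in('top','side'):
    im=cv2.imread(f'pics/{n}0.png')[:,:,::-1]; c=eyes.get_calibration(n); h=cv2.cvtColor(im,cv2.COLOR_RGB2HSV)
    b=cv2.inRange(h,(105,130,60),(125,255,255)); k,l,s,ce=cv2.connectedComponentsWithStats(b)
    i=1+np.argmax(s[1:,4]); print(n,'blue',s[i],ce[i]); q=np.argwhere(l==i)[:,::-1].astype(np.float32); print(cv2.minAreaRect(q))
    P[n]=ray(c,*ce[i]); print(onz(c,*ce[i],.122))
    w=cv2.inRange(h,(0,0,150),(180,60,255)); k,l,s,ce=cv2.connectedComponentsWithStats(w)
    i=1+np.argmax(s[1:,4]); print('white',s[i])
    q=np.argwhere(l==i)[:,::-1].astype(np.float32); hull=cv2.convexHull(q); r=cv2.approxPolyDP(hull,8,True)[:,0]; print(r)
    for u in r: print(u,onz(c,*u,.11))
    if n=='top':
        for nm,u,z in(('jar',(403,170),.075),('plane',(394,235),.03),('blank',(227,182),.03),('turq',(356,297),.06),('turq2',(270,302),.06)): print(nm,onz(c,*u,z))
(o,d),(p,e)=P['top'],P['side']
t=np.linalg.lstsq(np.c_[d,-e],p-o,rcond=None)[0]; print(o+d*t[0],p+e*t[1])
im=cv2.imread('pics/top0.png')[125:275,240:420]; cv2.imwrite('pics/topc.png',cv2.resize(im,None,fx=4,fy=4))
E
```

```text
top blue [295 219  27   9 108] [308.64814815 222.73148148]
((308.0758972167969, 222.5896759033203), (26.49151039123535, 7.308002948760986), 4.763641834259033)
[0.52320344 0.0461528  0.122     ]
white [ 251  140  116  122 2214]
[[366. 148.]
 [358. 261.]
 [251. 252.]
 [262. 140.]]
[366. 148.] [ 0.6733533  -0.07490109  0.11      ]
[358. 261.] [ 0.44509039 -0.05062816  0.11      ]
[251. 252.] [0.46847258 0.1610465  0.11      ]
[262. 140.] [0.69319731 0.13666871 0.11      ]
jar [ 0.63209061 -0.15895134  0.075     ]
plane [ 0.49386238 -0.14458017  0.03      ]
blank [0.6195913  0.22257274 0.03      ]
turq [ 0.36638837 -0.05117263  0.06      ]
turq2 [0.36171229 0.12919281 0.06      ]
side blue [332 191  18  29 277] [340.45126354 204.78700361]
((340.28460693359375, 204.8769073486328), (10.791021347045898, 30.016401290893555), 29.74488067626953)
[0.52394862 0.0506185  0.122     ]
white [ 236  146  160  124 2367]
[[395. 182.]
 [348. 269.]
 [236. 218.]
 [293. 146.]]
[395. 182.] [ 0.44677868 -0.0512711   0.11      ]
[348. 269.] [0.46807795 0.16660204 0.11      ]
[236. 218.] [0.69513171 0.14049652 0.11      ]
[293. 146.] [ 0.67451224 -0.07212023  0.11      ]
[0.5233375  0.0460435  0.11672336] [0.52523362 0.04660244 0.11675995]
```

View pics/topc.png

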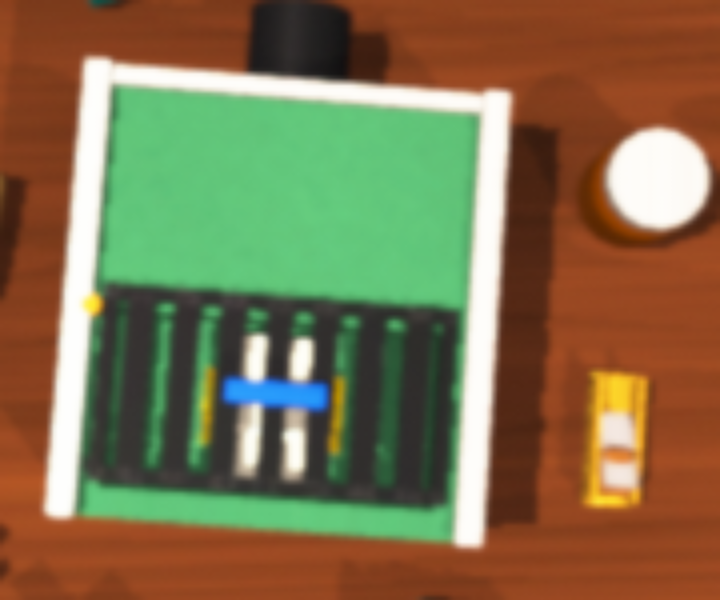

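Both views give the box yaw at about -0.104 rad and the box origin at about (0.5755, 0.044). The rails measure 229 × 213 mm against the specified 230 × 216. The tab gives cover ≈ 8 mm. I'll move in behind the tab with the fingers closed.

drive_tool:
  rows:
    - [[0,0,0.086],[2.2,-4.2,0],0]
    - [[0,0,0.086],[2.2,-4.2,0],0]
    - [[0,0,0.085],[2.2,-4.2,0],0]
    - [[0,0,0.085],[2.2,-4.2,0],0]
    - [[0,0,0],[2.2,-4.2,0],0]
    - [[0,0,0],[2.2,-4.2,0],0]
    - [[0,0,0],[2.2,-4.2,0],0]
    - [[0,0,0],[2.2,-4.2,0],0]
  force: 20

```text
clock: 1.1
position: [0.4237, 0.1816, 0.2421]
ee_rot: [-0.0, 0.051, 0.999, 0.0]
contact_force: [0.8, 0.9, 0.3]
width: 0.0003
gripper_force: 0.0
```

drive_tool:
  rows:
    - [[0,0,0],[2.2,-4.3,0],0]
    - [[0,0,0],[2.2,-4.3,0],0]
    - [[0,0,0],[2.1,-4.4,0],0]
    - [[0,0,0],[0,0,-4],0]
    - [[0,0,0],[0,0,-3],0]
    - [[0,0,0],[0,0,0],0]

```text
clock: 1.85
position: [0.4863, 0.0529, 0.1701]
ee_rot: [-0.003, 0.052, 0.999, -0.0]
contact_force: [0.4, -0.4, -0.3]
width: -0.0003
gripper_force: 0.0
```

```bash
python3 - <<'E'
from h import *
s=manip.get_state(); print({k:np.round(s[k],3) for k in s})
a,_=grab('side'); b,_=grab('wrist')
cv2.imwrite('pics/s1.png',np.vstack([cv2.resize(a[120:300,200:440],(480,360)),cv2.resize(b,(480,240))[:240]])[:,:,::-1])
E
```

```text
{'clock': np.float64(1.85), 'qpos': array([-0.034,  0.205,  1.793,  0.   ,  1.149, -1.502]), 'qd': array([ 0.009, -0.031, -0.067, -0.001,  0.016, -0.001]), 'effort': array([-2.5400e-01, -3.3697e+01, -2.1358e+01, -1.3000e-02, -1.1700e-01,
       -0.0000e+00]), 'position': array([0.486, 0.053, 0.17 ]), 'ee_rot': array([-0.003,  0.052,  0.999, -0.   ]), 'contact_force': array([ 0.374, -0.363, -0.289]), 'moment': array([ 0.009, -0.044, -0.042]), 'gripper_force': np.float64(0.0), 'width': np.float64(-0.0)}
```

View pics/s1.png

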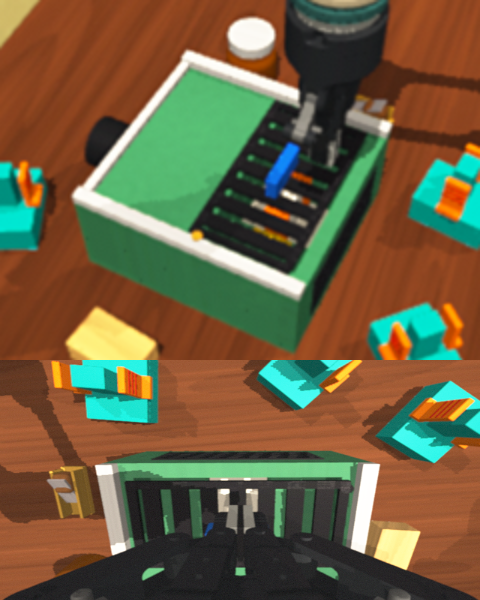

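The fingers are behind the tab, but in the wrist view only the tab's left end shows (about (207,525) in the composite). I'll project the expected tab corners into that view to check the lateral position.

```bash
cat >> h.py <<'E'
O=np.array([.5755,.0439]); A=-.104
def w(x,y,z):
    return np.array([O[0]+np.cos(A)*x-np.sin(A)*y,O[1]+np.sin(A)*x+np.cos(A)*y,z])
def proj(c,p):
    K=np.array(c['camera_matrix']);q=np.array(c['view'])@np.r_[p,1];a,b=q[0]/-q[2],-q[1]/-q[2];s=1+c['k1']*(a*a+b*b)
    return np.round([K[0,0]*a*s+K[0,2],K[1,1]*b*s+K[1,2]],1)
def box(p):
    d=np.array(p[:2])-O; return np.round([np.cos(A)*d[0]+np.sin(A)*d[1],-np.sin(A)*d[0]+np.cos(A)*d[1]],4)
E
python3 - <<'E'
from h import *
im,c=grab('wrist'); h=cv2.cvtColor(im,cv2.COLOR_RGB2HSV)
b=cv2.inRange(h,(105,130,60),(125,255,255)); k,l,s,ce=cv2.connectedComponentsWithStats(b); print(s[1:])
for x in(-.058,-.046):
  for y in(-.025,.025):
    for z in (.106,.13): print(x,y,z,proj(c,w(x,y,z)))
for p in((-.12,-.108,.11),(-.12,.108,.11)): print(p,proj(c,w(*p)))
print(box(manip.get_state()['position']))
w_=cv2.inRange(h,(0,0,150),(180,60,255));k,l,s,ce=cv2.connectedComponentsWithStats(w_); print(s[1:][s[1:,4]>300])
E
```

```text
[[272 269  14  25 169]]
-0.058 -0.025 0.106 [280.3 264.8]
-0.058 -0.025 0.13 [275.6 283.5]
-0.058 0.025 0.106 [359.4 264.8]
-0.058 0.025 0.13 [364.1 283.6]
-0.046 -0.025 0.106 [280.8 281.9]
-0.046 -0.025 0.13 [276.2 302.4]
-0.046 0.025 0.106 [358.8 282. ]
-0.046 0.025 0.13 [363.4 302.4]
(-0.12, -0.108, 0.11) [131.1 168.6]
(-0.12, 0.108, 0.11) [508.5 169. ]
[-0.0867  0.0003]
[[ 466  169   39  153 3183]
 [ 127  170   49  155 3268]
 [ 279  193   77    6  342]
 [ 290  212   16   41  565]
 [ 327  212   17   41  477]]
```

The tab's left edge and both rails sit about 3 px left of the prediction, so I'll shift the box origin 2 mm toward -y. Next I descend and push.

drive_tool:
  rows:
    - [[0,0,0],[0,-0.2,-2.4],0]
    - [[0,0,0],[0,0,-2.3],0]
    - [[0,0,0],[1,-0.1,0],0]
    - [[0,0,0],[1,-0.1,0],0]
    - [[0,0,0],[1,-0.1,0],0]
    - [[0,0,0],[1,-0.1,0],0]
    - [[0,0,0],[1,-0.1,0],0]
    - [[0,0,0],[0,0,0],0]

```text
clock: 3.0
position: [0.5399, 0.0458, 0.1254]
ee_rot: [0.001, 0.051, 0.999, -0.0]
contact_force: [-0.4, 0.9, -0.3]
width: -0.0001
gripper_force: 0.0
```

drive_tool:
  rows:
    - [[0,0,0],[1,-0.1,0],0]
    - [[0,0,0],[1,-0.1,0],0]
    - [[0,0,0],[1,-0.1,0],0]
    - [[0,0,0],[1,-0.1,0],0]
    - [[0,0,0],[0.5,-0.05,0],0]
    - [[0,0,0],[0.3,-0.05,0],0]
    - [[0,0,0],[0,0,0],0]

```text
clock: 3.88
position: [0.5866, 0.0412, 0.1252]
ee_rot: [0.0, 0.051, 0.999, 0.0]
contact_force: [-1.5, 0.4, -0.4]
width: -0.0
gripper_force: 0.8
```

```bash
sed -i 's/\.0439/.042/' h.py; python3 - <<'E'
from h import *
s=manip.get_state(); print(box(s['position']),s['contact_force'])
for n in('top','side'):
    im,c=grab(n); h=cv2.cvtColor(im,cv2.COLOR_RGB2HSV)
    b=cv2.inRange(h,(105,130,60),(125,255,255)); k,l,st,ce=cv2.connectedComponentsWithStats(b);i=1+np.argmax(st[1:,4]); print(n,st[i],box(onz(c,*ce[i],.12)), box(onz(c,st[i][0]+st[i][2]/2,st[i][1],.13)),[proj(c,w(.035,y,.13)) for y in(-.025,.025)])
E
```

```text
[0.0112 0.0003] [-1.4843347   0.37461902 -0.35322158]Traceback (most recent call last):
  File "<stdin>", line 5, in <module>
    return _wrapfunc(a, 'argmax', axis=axis, out=out, **kwds)
    return bound(*args, **kwds)
ValueError: attempt to get argmax of an empty sequence
```

drive_tool:
  rows:
    - [[0,0,0],[0.2,0,0],0]
    - [[0,0,0],[0.2,-0.05,0],0]
    - [[0,0,0],[0.1,0,0],0]
    - [[0,0,0],[0,0,0],0]

```text
clock: 4.42
position: [0.592, 0.0405, 0.1255]
ee_rot: [0.001, 0.051, 0.999, 0.0]
contact_force: [0.1, 0.3, 0.1]
width: 0.0006
gripper_force: 0.0
```

drive_tool:
  rows:
    - [[0,0,0],[0.1,0,0],0]
    - [[0,0,0],[0.1,0,0],0]
    - [[0,0,0],[0,0,0],0]

```text
clock: 4.8
position: [0.5935, 0.0406, 0.1253]
ee_rot: [0.0, 0.051, 0.999, 0.0]
contact_force: [-0.4, -0.6, -0.6]
width: -0.0001
gripper_force: 0.0
```

Force is near zero after passing the roller. I'll back off, rise over the cassette with the gripper open, and look.

drive_tool:
  rows:
    - [[0,0,0],[-1.5,0.1,0],0]
    - [[0,0,0],[-1.5,0.2,3],0]
    - [[0,0,0],[-1.5,0.2,5],0]
    - [[0,0,0],[-1.6,0.2,4],8.5]
    - [[0,0,0],[-1.7,0.1,0],8.5]
    - [[0,0,0],[0,0,0],8.5]
    - [[0,0,0],[0,0,0],8.5]

```text
clock: 5.68
position: [0.5148, 0.0486, 0.244]
ee_rot: [-0.001, 0.051, 0.999, 0.0]
contact_force: [0.2, -0.0, 0.3]
width: 0.0722
gripper_force: 0.0
```

```bash
python3 - <<'E'
from h import *
s=manip.get_state(); print(s['position'],s['width'])
a,c=grab('wrist','w2.png'); b,cs=grab('side','s2.png')
cv2.imwrite('pics/v2.png',np.vstack([a[60:,:,:],cv2.resize(b[130:300,220:420],(300,255))[:, :].copy() if 0 else cv2.resize(b[130:300,180:500],(640,240))[:240]])[:580,:,::-1])
E
```

```text
[0.51475439 0.04856556 0.24400039] 0.07217354749688075
```

View pics/v2.png

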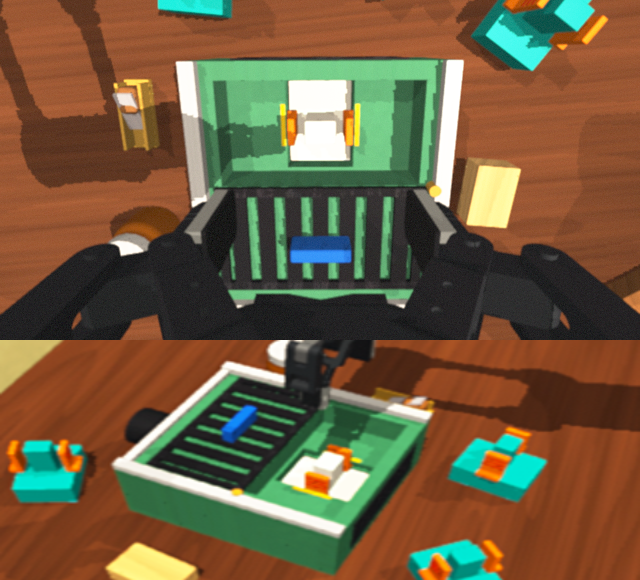

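The cover is open with the tab at about (320,248). The cassette is visible, with its orange catches at about (291,127) and (350,127) in the wrist view. I'll measure the catches and the tab.

```bash
python3 - <<'E'
from h import *
c=eyes.get_calibration('wrist')
cal={'wrist':c,'side':eyes.get_calibration('side'),'top':eyes.get_calibration('top')}
R={}
for n in('wrist','side','top'):
    im=cv2.imread(f'pics/{n[0]}2.png')[:,:,::-1] if n!='top' else grab('top')[0]; c=cal[n]; h=cv2.cvtColor(im,cv2.COLOR_RGB2HSV)
    for nm,m in(('blue',cv2.inRange(h,(105,130,60),(125,255,255))),('or',cv2.inRange(h,(4,170,130),(17,255,255)))):
        k,l,s,ce=cv2.connectedComponentsWithStats(m)
        for i in range(1,k):
            p=box(onz(c,*ce[i],.09 if nm=='or' else .125))
            if s[i,4]>20 and abs(p[0])<.12 and abs(p[1])<.08: print(n,nm,s[i],ce[i].round(1),p)
    print(n,'exp tab',[proj(c,w(x,y,.13)) for x in(.029,.041) for y in(-.025,.025)],'catch outer top',[proj(c,w(x,y,.09)) for x in(-.072,-.048) for y in (-.028,.028)])
E
```

```text
wrist blue [ 290  296   62   28 1619] [320.3 309.4] [0.0337 0.0004]
wrist or [287 171  10  35 235] [291.5 187. ] [-0.0622 -0.0242]
wrist or [344 170  10  35 140] [346.8 181.1] [-0.0673  0.023 ]
wrist or [350 181   4  25  37] [352.1 191.9] [-0.0579  0.0277]
wrist exp tab [array([288.9, 307.7]), array([350.6, 307.8]), array([289.2, 320.7]), array([350.2, 320.7])] catch outer top [array([286.8, 175.7]), array([352.9, 175.7]), array([287.4, 203. ]), array([352.2, 203.1])]
side blue [290 176  19  27 232] [299.  189.6] [0.0323 0.0081]
side or [344 204  12  19  87] [350.4 211.2] [-0.0657 -0.0149]
side or [333 225  12  14 116] [338.2 231.5] [-0.0657  0.0383]
side exp tab [array([308.9, 176.9]), array([296. , 194.6]), array([303.4, 174.8]), array([290.4, 192.3])] catch outer top [array([356.3, 207.6]), array([343.7, 228.7]), array([345. , 203.2]), array([332.1, 223.9])]
top exp tab [array([324.1, 182.3]), array([298.7, 180.1]), array([324.6, 176.3]), array([299.3, 174.1])] catch outer top [array([320.6, 233.7]), array([293.3, 231.5]), array([321.5, 222. ]), array([294.3, 219.8])]
```

Tab and catches match the predictions to within about 2 mm, so the cover is at its stop. I'll descend over the catches.

drive_tool:
  rows:
    - [[0,0,0],[0.1,0,-4],8.5]
    - [[0,0,0],[0,0,-4],8.5]
    - [[0,0,0],[0,0,-4],8.5]
    - [[0,0,0],[0,0,-2],7.5]
    - [[0,0,0],[0,0,-1.5],7.0]
    - [[0,0,0],[0,0,-1],6.5]
    - [[0,0,0],[0,0,0],6.5]
    - [[0,0,0],[0,0,0],6.5]

```text
clock: 6.82
position: [0.5171, 0.0485, 0.081]
ee_rot: [0.001, 0.051, 0.999, 0.0]
contact_force: [0.4, -0.1, -0.1]
width: 0.0651
gripper_force: 0.0
```

```bash
python3 - <<'E'
from h import *
s=manip.get_state(); print(s['position'],s['width'],box(s['position']))
a,c=grab('wrist','w3.png'); b,cs=grab('side','s3.png')
cv2.imwrite('pics/v3.png',np.vstack([cv2.resize(a,(560,350)),cv2.resize(b[160:270,270:430],(336,231))[:, :].repeat(1,0) if 0 else cv2.resize(b[150:270,250:530],(560,240))])[:,:,::-1])
E
```

```text
[0.51713477 0.0485456  0.08101592] 0.06514365031328802 [-0.0587  0.0005]
```

View pics/v3.png

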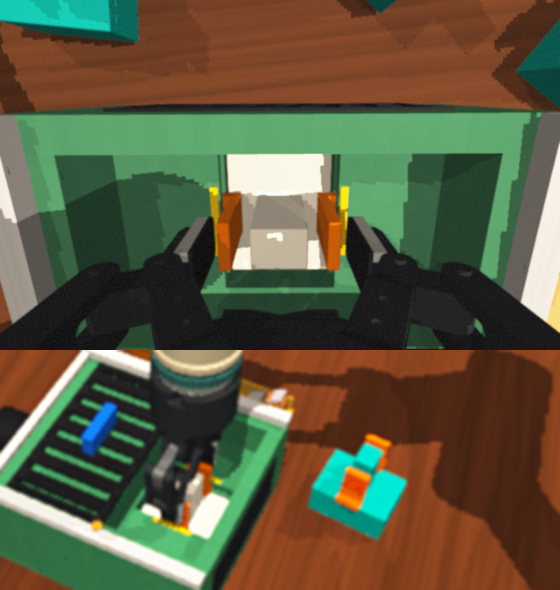

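The pads straddle both catches symmetrically (pads at 213 and 347, catches 218–342 in the wrist view). I'll lower slightly and close.

drive_tool:
  rows:
    - [[0,0,0],[-0.2,0,-0.7],6.5]
    - [[0,0,0],[0,0,0],5.5]
    - [[0,0,0],[0,0,0],5.0]
    - [[0,0,0],[0,0,0],4.5]
    - [[0,0,0],[0,0,0],4.0]
    - [[0,0,0],[0,0,0],3.8]
    - [[0,0,0],[0,0,0],3.8]
    - [[0,0,0],[0,0,0],3.8]
  force: 30

```text
clock: 7.92
position: [0.5143, 0.0485, 0.0745]
ee_rot: [0.0, 0.051, 0.999, -0.0]
contact_force: [-3.6, 0.0, 11.6]
width: 0.0383
gripper_force: 26.6
```

```bash
python3 - <<'E'
from h import *
s=manip.get_state(); print(s['position'],s['width'],box(s['position']),s['gripper_force'],s['contact_force'],s['moment'])
E
```

```text
[0.5142722  0.04853369 0.0745418 ] 0.038328917845539226 [-0.0616  0.0001] 26.63746565580368 [-3.63696432e+00  1.14639114e-02  1.16055511e+01] [-0.06545862  0.64106367 -0.03685778]
```

The width of 38 mm is below the expected 42, and there is an 11.6 N upward force. I'll look before going on.

```bash
python3 - <<'E'
from h import *
a,c=grab('wrist','w4.png'); b,cs=grab('side','s4.png')
cv2.imwrite('pics/v4.png',np.vstack([cv2.resize(a[150:350,160:480],(560,350)),cv2.resize(b[170:260,300:480],(480,240),interpolation=2) if 0 else cv2.resize(b[170:260,290:500],(560,240))])[:,:,::-1])
E
```

```text
(no output)
```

View pics/v4.png

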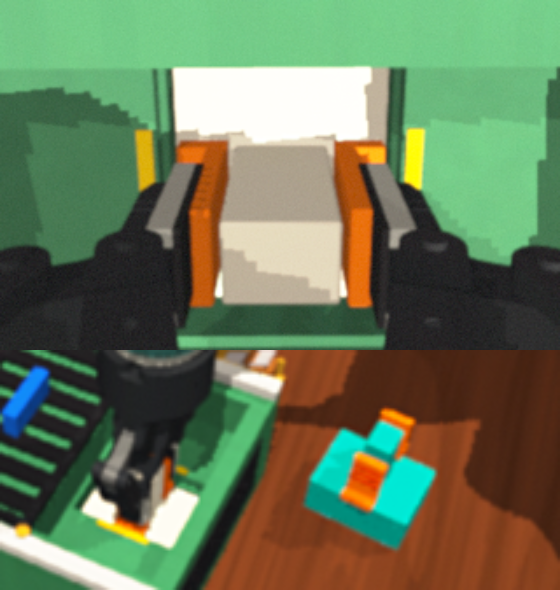

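Both catches are pressed home against the post. The upward force is probably drag from the pads swinging forward. I'll lift slowly.

drive_tool:
  rows:
    - [[0,0,0],[0,0,0.2],3.6]
    - [[0,0,0],[0,0,0.2],3.6]
    - [[0,0,0],[0,0,0.2],3.6]
    - [[0,0,0],[0,0,0],3.6]
  force: 35

```text
clock: 8.52
position: [0.5145, 0.0486, 0.0792]
ee_rot: [-0.0, 0.051, 0.999, 0.0]
contact_force: [-0.2, 0.6, -2.2]
width: 0.0369
gripper_force: 35.5
```

The −2.2 N load matches a lifted cassette, so I'll continue.

drive_tool:
  rows:
    - [[0,0,0],[0,0,0.8],3.6]
    - [[0,0,0],[0,0,1],3.6]
    - [[0,0,0],[0,0,1],3.6]
    - [[0,0,0],[0,0,0],3.6]

```text
clock: 9.02
position: [0.5151, 0.0486, 0.1086]
ee_rot: [0.001, 0.051, 0.999, 0.0]
contact_force: [-0.6, 0.2, -2.2]
width: 0.0367
gripper_force: 35.4
```

drive_tool:
  rows:
    - [[0,0,0],[0,0,2],3.6]
    - [[0,0,0],[0,0,2],3.6]
    - [[0,0,0],[0,0,2],3.6]
    - [[0,0,0],[0,0,2],3.6]
    - [[0,0,0],[0,0,2],3.6]
    - [[0,0,0],[0,0,2],3.6]
    - [[0,0,0],[0,0,2],3.6]
    - [[0,0,0],[0,0,0],3.6]

```text
clock: 10.02
position: [0.5153, 0.0486, 0.2486]
ee_rot: [0.002, 0.051, 0.999, 0.0]
contact_force: [0.4, 0.0, -2.0]
width: 0.0371
gripper_force: 35.7
```

drive_tool:
  rows:
    - [[0,0,0],[0,0,1],3.6]
    - [[0,0,0],[0,0,0],3.6]
    - [[0,0,0],[0,0,0],3.6]
    - [[0,0,0],[0,0,0],3.6]
    - [[0,0,0],[0,0,0],3.6]

```text
clock: 10.65
position: [0.5143, 0.0486, 0.257]
ee_rot: [-0.0, 0.051, 0.999, 0.0]
contact_force: [1.1, 0.2, -2.1]
width: 0.0372
gripper_force: 35.7
```

```bash
python3 - <<'E'
from h import *
s=manip.get_state(); print(s['position'],s['width'],s['gripper_force'],s['contact_force'],s['moment'])
a,c=grab('wrist','w5.png'); b,cs=grab('side','s5.png'); t,_=grab('top')
cv2.imwrite('pics/v5.png',np.vstack([np.hstack([a[:,100:540],]),np.hstack([b[60:260,200:420],t[110:310,210:430]])])[:,:,::-1])
E
```

```text
[0.51431156 0.04856607 0.25699251] 0.037169621452500586 35.74246644973755 [ 1.1028389   0.22243903 -2.10565271] [0.0112146  0.01042298 0.0090103 ]
```

View pics/v5.png

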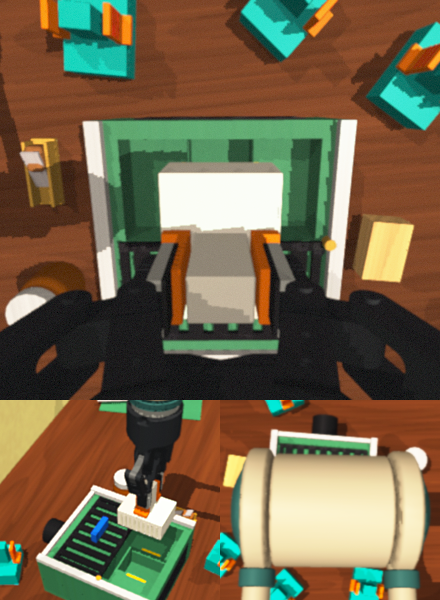

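The cassette hangs level and steady with its catches pinched. Its underside is at about 0.19 m, roughly 8 cm above the rails. The cover is open, the well is empty, and the bystanders are where they started.

```bash
python3 -c "
from rig import job
print(job.sign_off())"
```

```text
the job is handed in; nothing more can be done
None
```

The cover is clicked open, and the arm is holding the cassette upright by its pinched catches, about 8 cm above the top of the dust box; the job was handed in at about 11 s, and sign-off returned no verdict.

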